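# Activate the security tags of wallpaper-paste packs

## Task

Lay every carton of wallpaper paste on the tag-activating tray, each flat and square inside an outline of its own: purple cartons in the purple row, yellow ones in the yellow row, in any cells of their row. Then, with all of them in place, lift the red guard on the switch box past upright, flip the toggle fully over to on (to the back), and lower the guard fully again. Do not disturb the tub, the paper roll or the bottle; all cartons must still be in place at the end.

Things in the scene. Friction and masses are not known exactly. Their poses are not given: they have to be found in the camera images.
- purple1_centre (a point): centre (half-way up) of a loose purple carton of wallpaper paste lying flat with white panels, 54 mm along its x, 70 mm along its y, 46 mm tall (z), about 0.25 kg; it lies on the counter (surface z = 0) with its x axis roughly along world x. May be absent (None)
- purple2_centre (a point): centre (half-way up) of a loose purple carton of wallpaper paste lying flat with white panels, 54 mm along its x, 70 mm along its y, 46 mm tall (z), about 0.25 kg; it lies on the counter (surface z = 0) with its x axis roughly along world x. May be absent (None)
- purple3_centre (a point): centre (half-way up) of a loose purple carton of wallpaper paste lying flat with white panels, 54 mm along its x, 70 mm along its y, 46 mm tall (z), about 0.25 kg; it lies on the counter (surface z = 0) with its x axis roughly along world x. May be absent (None)
- yellow1_centre (a point): centre (half-way up) of a loose yellow carton of wallpaper paste lying flat with navy panels, 54 mm along its x, 70 mm along its y, 46 mm tall (z), about 0.25 kg; it lies on the counter (surface z = 0) with its x axis roughly along world x. May be absent (None)
- yellow2_centre (a point): centre (half-way up) of a loose yellow carton of wallpaper paste lying flat with navy panels, 54 mm along its x, 70 mm along its y, 46 mm tall (z), about 0.25 kg; it lies on the counter (surface z = 0) with its x axis roughly along world x. May be absent (None)
- row_purple_cell0 (a point): centre of the purple row's cell at the +y end of its row, on the plate's top surface (14 mm above the counter). A cell is a purple printed outline, 68 mm (x) by 84 mm (y) inside, flat; x crosses the row, y runs along it, cells 96 mm apart
- row_purple_cell1 (a point): centre of the purple row's cell at the middle of its row, on the plate's top surface (14 mm above the counter). A cell is a purple printed outline, 68 mm (x) by 84 mm (y) inside, flat; x crosses the row, y runs along it, cells 96 mm apart
- row_purple_cell2 (a point): centre of the purple row's cell at the -y end of its row, on the plate's top surface (14 mm above the counter). A cell is a purple printed outline, 68 mm (x) by 84 mm (y) inside, flat; x crosses the row, y runs along it, cells 96 mm apart
- row_yellow_cell0 (a point): centre of the yellow row's cell at the +y end of its row, on the plate's top surface (14 mm above the counter). A cell is a yellow printed outline, 68 mm (x) by 84 mm (y) inside, flat; x crosses the row, y runs along it, cells 96 mm apart
- row_yellow_cell1 (a point): centre of the yellow row's cell at the middle of its row, on the plate's top surface (14 mm above the counter). A cell is a yellow printed outline, 68 mm (x) by 84 mm (y) inside, flat; x crosses the row, y runs along it, cells 96 mm apart
- row_yellow_cell2 (a point): centre of the yellow row's cell at the -y end of its row, on the plate's top surface (14 mm above the counter). A cell is a yellow printed outline, 68 mm (x) by 84 mm (y) inside, flat; x crosses the row, y runs along it, cells 96 mm apart
- row_purple: fixed white plate, 116 (x) by 296 (y) by 4 mm, with three purple outlines in a row along its y and purple stripes along its long edges; it lies on the grey tray beside the other row's plate, 120 mm apart centre to centre (either may be the nearer one); origin at the centre of its underside, 10 mm above the counter
- row_yellow: fixed white plate, 116 (x) by 296 (y) by 4 mm, with three yellow outlines in a row along its y and yellow stripes along its long edges; it lies on the grey tray beside the other row's plate, 120 mm apart centre to centre (either may be the nearer one); origin at the centre of its underside, 10 mm above the counter
- tray: fixed flat grey tag-activating tray, 268 (x) by 312 (y) by 10 mm, without a lip, carrying the two row plates; origin at the centre of its underside
- switch: fixed grey switch box, 110 (x) by 100 (y) by 50 mm, origin at the centre of its underside; its -x face is the front, turned roughly to the robot. On top: a steel toggle under a red hinged guard
- guard (a joint): angle of the red guard, rad: 0 = down, lying level over the toggle; grows as its front edge is lifted up and over backwards; 1.57 = upright, stop at 2.4. A light stiff hinge (under 1 N at the tab): it stays where it is left, and does not spring. The guard is 105 mm long, 60 mm wide, its roof 88 mm above the counter, with 32 mm side cheeks
- guard_hinge (a point): middle of the guard's hinge line, 50 mm behind the box's middle (+x of the box), 88 mm above the counter; its axes turn with the guard; the hinge axis is the y axis of the box, tab swings up and to +x of the box
- guard_tab (a point): grip point on the guard's yellow lift tab, 138 mm from the hinge; the tab is a bar 12 mm wide (along the box's y) and 10 mm thick that reaches from 105 to 150 mm from the hinge in the guard's plane; when the guard is down it juts out past the box's front with free space below it. It can be pinched across its width and swung round, turning between the fingers
- toggle (a joint): angle of the toggle, rad: 0 = off, leaning 0.45 rad to the box's front (-x); grows as it is pushed to the box's back; 0.9 = on, leaning 0.45 rad back (stop). It stays where it is left; about 1.5 N at its tip moves it
- toggle_tip (a point): centre of the black 14 mm ball at the end of the toggle, 31 mm from its pivot; the pivot is 18 mm in front of the box's middle and 52 mm above the counter, on the box's centre line
- tub: bystander: loose navy tub with white lid, 86 mm across, 87 mm tall; origin at the centre of its underside
- border_roll: bystander: loose roll of paper border standing on end, 72 mm across, 50 mm tall; origin at the centre of its underside
- cleaner: bystander: loose amber bottle, 52 mm across, 140 mm tall; origin at the centre of its underside

How it is judged:
By the outcome, as a careful person would: the job done as asked, in the order asked, and still so for the second after the job is handed in, with the robot touching nothing.
Of purple1, purple2, purple3, yellow1, yellow2 only 3 to 5 are there at a start; the rules pass over those that are not, and their reading is None.
At some moment in a run one of purple1, purple2, purple3, yellow1, yellow2 may be knocked a few centimetres aside while the robot is not near it.
It also fails if it takes over 210 s, if anything falls off the work surface, if the arm or the gripper's body presses on something with over 40 N, if the wrist force passes 120 N, or if a joint passes its speed limit or range.

## Robot

A 6-joint arm with a two-finger parallel gripper is mounted at the origin on the work surface. World frame = base frame: x ahead of the robot, y to its left, z up, the work surface at z = 0. Lengths are in m, angles in rad, forces in N, time in s.
With the tool pointing down it reaches from about 0.35 to 0.775 m from the base axis. Payload 7.3 kg.
Tool frame: the origin (TCP) lies midway between the tips of the shut fingers; the grasp point (between the pads) lies 19 mm behind it; z points along the fingers, x is the direction in which the jaws open and shut, and the axes are right-handed (so a half turn about z gives the same grasp; the last joint's range is limited). The gripper opens to 92 mm and grips with 3 to 60 N. Pads are 19 mm wide; open, the fingers measure 130 mm over their backs; the gripper's body (75 mm by 190 mm) begins 47 mm behind the grasp point.
Start: joints at [-1.481, 0.342, 1.524, -0, 1.275, -0.146], TCP at [0.123, -0.51, 0.227] pointing down, gripper open.
Joint ranges: [-2.53, 2.53], [-0.77, 2.02], [0.04, 2.7], [-1, 4.14], [0.28, 2.66], [-3.11, 3.11]. Speed limits (rad/s): [2.57, 2.57, 3.14, 3.14, 3.14, 3.14].

## Interface

Orientations are given as a unit quaternion [w, x, y, z].
In Python, from cell import readout, eyes, ticket gives the robot as it stands.
- The arm moves only by the tool send_rows, never from a script. Its argument "increments" is a list of rows, each a list of 7 numbers: the shift along the world's x, y, z in cm, then the turn, a rotation vector about the world's x, y, z in rad, then the closure, from 0 (fully open) to 1 (shut). A call has 1 to 8 rows; each row shifts and turns the commanded pose from where the row before left it; what a row does not reach is not made up. A row lasts 1/10 s, in which the tool goes at most 50 mm and 8.59 degrees, less where a joint would pass 70% of its speed; a pose out of reach is approached as far as the arm can. A call is refused whole if a number of a shift passes 5 or a number of a turn 0.15, either way. A call with a gripper value outside its range is refused whole. The fingers move at their own pace and stop on an object; "squeeze" is the grip in N (left out, the last holds). Time passes only in rows, so rows that do not move let the fingers close. It gives the time, the measured TCP pose, the force and the opening at its end, in the units of the state.
- readout.observe(): the state, without advancing time (a new reading comes with each control period).
- eyes.snapshot(name): name is "side" or "top" or "wrist"; returns the picture (400x640x3 uint8, red, green, blue); there is no depth.
- eyes.camera_info(name): a dict with "fovy" (degrees; the focal length in pixels is half the picture's height over the tangent of half this angle, whatever the lens; pixels are square), "cx", "cy" (the principal point, pixels), "dist_coeffs" ([k1, k2, p1, p2, k3] as OpenCV has them; the pictures are not rectified), "R" (3x3) and "t" (3): a world point X has camera coordinates R X + t. Camera axes: x right, y down, z forward; pixel columns grow to the right and rows downward; lengths in m; the calibration is good to about 2 mm. A picture is of the moment at which its call begins: read the wrist's pose just before it. camera_info takes no time and is no camera call; for the wrist camera it gives the pose at the moment of the call.
- ticket.finish_job(): hands the job in, once; it reports no verdict.
The state is a dict: "time": time; "qpos": joint angles; "joint_vel": joint speeds; "joint_efforts": joint torques, N m; "tool_pos": TCP position; "tcp_rot": TCP orientation; "wrist_force": force on the tool from outside, world axes, zero at the start; "ft_torque": the same for the moment, N m; "width": finger opening in m.
Only numpy, scipy, OpenCV 4.12 (cv2) and the standard library are available. Lean on these libraries where they do the work, as an engineer would, in place of code of your own. Each camera call takes 0.05 s, during which the arm holds its last target. There are 200 camera calls.

## Working session

There is one attempt and no reset: what is moved stays moved. The work goes in short steps, Python scripts to look and compute and a tool call to move; the robot and the scene stay as the last step left them, time stands still between calls to the robot, and variables do not carry over. Pictures are saved under pics/ and viewed, about 12 in all and at most 16, crops included, and the job is handed in when it is done.

Besides the shell and the picture viewer there is one more tool, called after "Call:" as name(argument=value, ...) on one line, values as JSON. send_rows: Moves the arm, as the interface text tells. Its arguments: {"type":"object","properties":{"increments":{"type":"array","items":{"type":"array","items":{"type":"number"}}},"squeeze":{"type":"number"}},"required":["increments"]}

```bash
mkdir -p pics; ls
cat > h.py <<'E'
import numpy as np,cv2
from cell import readout,eyes,ticket
def K(i):
    f=200/np.tan(np.radians(i['fovy'])/2); return np.array([[f,0,i['cx']],[0,f,i['cy']],[0,0,1.]])
def snap(n,name):
    i=eyes.camera_info(n); im=eyes.snapshot(n); cv2.imwrite(f'pics/{name}.png',im[:,:,::-1]); return im,i
def pos(i,px,z):
    "pixels -> world points at height z"
    px=np.array(px,float).reshape(-1,1,2); z=np.broadcast_to(z,len(px))
    u=cv2.undistortPoints(px,K(i),np.array(i['dist_coeffs'])).reshape(-1,2)
    R=np.array(i['R']);C=-R.T@np.array(i['t']); d=np.c_[u,np.ones(len(u))]@R
    return C+d*((z-C[2])/d[:,2])[:,None]
def proj(i,X):
    R=np.array(i['R']);return cv2.projectPoints(np.array(X,float).reshape(-1,1,3),cv2.Rodrigues(R)[0],np.array(i['t'],float),K(i),np.array(i['dist_coeffs']))[0].reshape(-1,2)
E
python3 - <<'E'
from h import *
np.set_printoptions(precision=3,suppress=True)
print(readout.observe())
for n in('top','side'):
    im,i=snap(n,n+'0'); print(n,i)
import pickle
pickle.dump({n:{k:np.array(v) for k,v in eyes.camera_info(n).items()} for n in('top','side')},open('cams.pkl','wb'))
E
```

```text
pics
{'time': 0.0, 'qpos': array([-1.481,  0.343,  1.525, -0.   ,  1.275, -0.146]), 'joint_vel': array([ 0.001, -0.001,  0.   ,  0.002,  0.   ,  0.001]), 'joint_efforts': array([  0.002, -43.124, -24.422,   0.072,   0.056,  -0.   ]), 'tool_pos': array([ 0.123, -0.51 ,  0.226]), 'tcp_rot': array([-0.001,  0.785, -0.619, -0.001]), 'wrist_force': array([ 0.615, -0.28 ,  0.479]), 'ft_torque': array([-0.014, -0.034, -0.005]), 'width': 0.0915824574806831}
top {'fovy': 57.55527509290312, 'cx': 319.0057294225391, 'cy': 196.81475382810973, 'dist_coeffs': array([-0.021,  0.   ,  0.   ,  0.   ,  0.   ]), 'R': array([[-0.004, -1.   , -0.028],
       [-0.982,  0.009, -0.191],
       [ 0.191,  0.027, -0.981]]), 't': array([-0.03 ,  0.552,  0.926])}
side {'fovy': 50.01830071992427, 'cx': 323.0982749530226, 'cy': 207.44167578067172, 'dist_coeffs': array([-0.034,  0.   ,  0.   ,  0.   ,  0.   ]), 'R': array([[ 0.986, -0.168,  0.02 ],
       [-0.073, -0.525, -0.848],
       [ 0.153,  0.834, -0.53 ]]), 't': array([-0.577,  0.099,  1.148])}
```

View pics/top0.png

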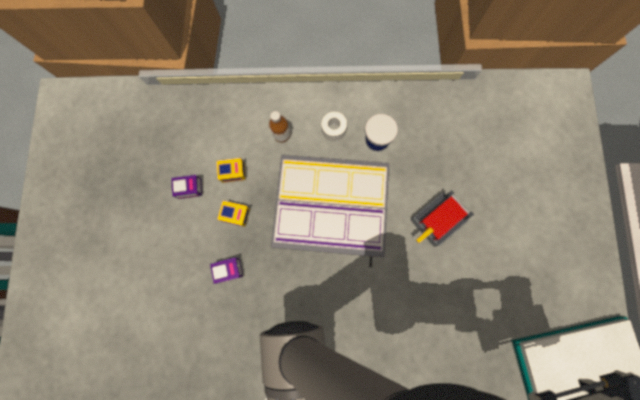

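View pics/side0.png

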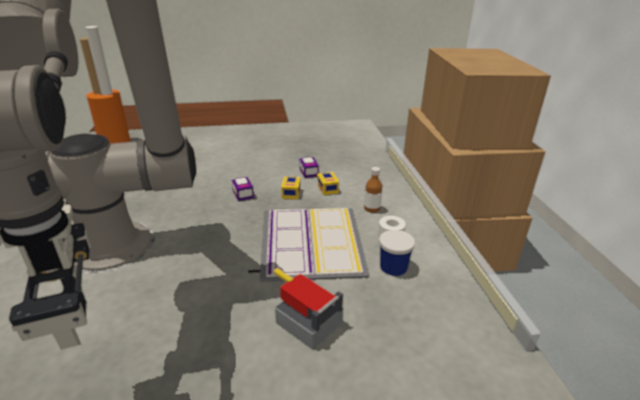

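Top: four cartons, with purple at (187,186) and (226,270), yellow at (231,169) and (233,213). The tray is at (332,205) with the yellow row farther away. The switch is at (442,217), turned about 35°, and the bystanders stand along the top. I'll enlarge these areas.

Run:
```python
import cv2,numpy as np
im=cv2.imread('pics/top0.png')
a=cv2.resize(im[150:290,160:260],None,fx=4.2,fy=4.2,interpolation=cv2.INTER_CUBIC)
cv2.imwrite('pics/c1.png',a)
b=cv2.resize(im[145:265,265:485],None,fx=3.6,fy=3.6,interpolation=cv2.INTER_CUBIC)
cv2.imwrite('pics/c2.png',b)
from h import *;import pickle
c=pickle.load(open('cams.pkl','rb'))['top']
print(pos(c,[[187,186],[226,270],[231,169],[233,213]],.046).round(3))
print(pos(c,[[282,157],[388,164],[382,255],[273,246]],.01).round(3))
print((-c['R'].T@c['t']).round(3))
```

```text
[[0.587 0.331 0.046]
 [0.36  0.212 0.046]
 [0.634 0.21  0.046]
 [0.511 0.199 0.046]]
[[ 0.678  0.074  0.01 ]
 [ 0.654 -0.229  0.01 ]
 [ 0.398 -0.203  0.01 ]
 [ 0.424  0.094  0.01 ]]
[ 0.365 -0.06   1.014]
```

View pics/c1.png

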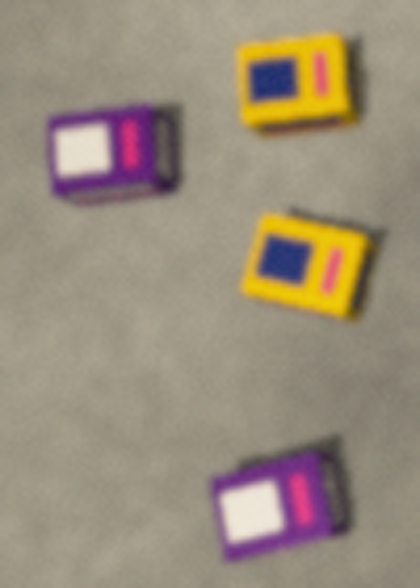

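View pics/c2.png

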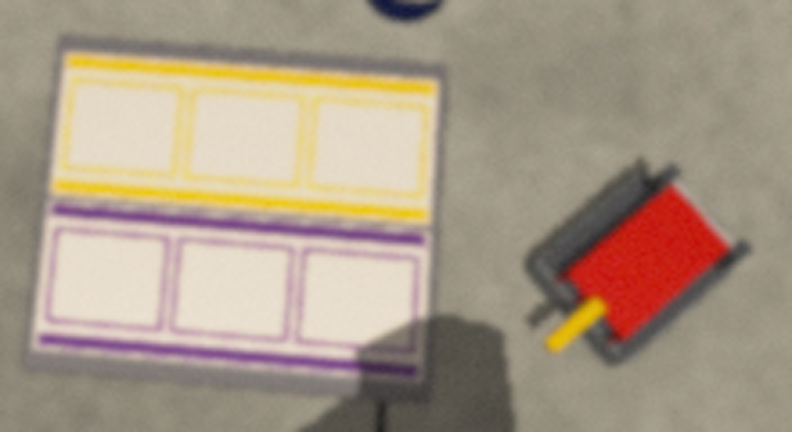

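```bash
cat > fit.py <<'E'
from h import *
def rectfit(P,lx,ly):
    "fit rectangle lx*ly to 4 corners (order: far-left(+x+y), far-right(+x-y), near-right, near-left)"
    M=np.array([[lx,ly],[lx,-ly],[-lx,-ly],[-lx,ly]])/2
    c=P[:,:2].mean(0);H=M.T@(P[:,:2]-c);a=np.arctan2(H[0,1]-H[1,0],H[0,0]+H[1,1])
    R=np.array([[np.cos(a),-np.sin(a)],[np.sin(a),np.cos(a)]])
    return c,a,(P[:,:2]-c)@R-M
E
python3 - <<'E'
from fit import *;import pickle
np.set_printoptions(precision=4,suppress=True)
c=pickle.load(open('cams.pkl','rb'))['top']
u=lambda p,s,o:(np.array(p)+.5)/s-.5+np.array(o)
B={'PA':[(48,117),(151,106),(155,184),(53,193)],'YA':[(239,44),(346,34),(354,113),(250,125)],
'YB':[(262,213),(375,240),(354,318),(241,292)],'PB':[(211,479),(320,452),(333,536),(226,559)]}
for k,v in B.items():
    f=rectfit(pos(c,u(v,4.2,(160,150)),.046),.054,.070);print(k,f[0],f[1],'\n',f[2]*1e3)
o=(265,145)
T=[(58,36),(445,66),(430,402),(25,366)]
f=rectfit(pos(c,u(T,3.6,o),.01),.268,.312);print('tray',f[0],f[1],'\n',f[2]*1e3)
C,S=np.cos(f[1]),np.sin(f[1])
# cells from hand-read outline corners
for nm,q in {'Y0':[(68,81),(181,88),(177,174),(64,168)],'Y2':[(314,96),(428,103),(423,192),(311,185)],'P0':[(52,228),(168,235),(163,328),(47,321)],'P1':[(178,238),(292,246),(287,339),(171,332)],'P2':[(303,248),(418,257),(414,352),(297,343)],'Y1':[(190,89),(304,96),(300,183),(187,177)]}.items():
    g=rectfit(pos(c,u(q,3.6,o),.014),.070,.086);print(nm,g[0],g[1],abs(g[2]).max()*1e3)
for s in(1,-1):
  for j in(1,0,-1): print(s,j,f[0]+np.array([[C,-S],[S,C]])@[s*.06,j*.096])
# guard roof z=.088 corners far-left, far-right,near-right,near-left
g=rectfit(pos(c,u([(675,185),(733,247),(622,341),(565,279)],3.6,o),.088),.105,.060);print('guard',g[0],g[1],'\n',g[2]*1e3)
print('tab',pos(c,u([(600,302),(553,346)],3.6,o),.085))
print('byst',pos(c,[[381,128],[334,124]],[.087,.05]),pos(c,[[281,133],[276,117]],[0.01,.14]))
E
```

```text
PA [0.5894 0.3399] 0.10225780159284382 
 [[-0.6211  0.162 ]
 [-0.9865  1.0743]
 [ 0.0328  0.5418]
 [ 1.5749 -1.7781]]
YA [0.6362 0.2121] 0.1187755254622009 
 [[ 1.9897  1.934 ]
 [-0.5659  0.2659]
 [-1.1313 -0.6099]
 [-0.2926 -1.5901]]
YB [0.5115 0.1997] -0.2309169848316622 
 [[-0.4344  3.6143]
 [-1.2545 -3.1703]
 [ 0.9121 -3.1689]
 [ 0.7768  2.725 ]]
PB [0.3592 0.2159] 0.22012637626592474 
 [[-1.7895  0.181 ]
 [-0.553  -0.3844]
 [ 0.7099  0.999 ]
 [ 1.6326 -0.7956]]
tray [ 0.5401 -0.0657] -0.08777031055795156 
 [[-1.6625 -0.6847]
 [-3.1407  2.4626]
 [ 1.6135  1.0129]
 [ 3.1897 -2.7908]]
Y0 [0.6086 0.0248] -0.05717488543089779 2.5843068538335054
Y2 [ 0.5936 -0.1679] -0.07317804692273731 1.674524160752082
P0 [0.4901 0.0355] -0.0583038361301573 2.6106500753945925
P1 [ 0.4811 -0.0601] -0.07250004809906807 1.2777653548299226
P2 [ 0.4718 -0.156 ] -0.08260446879241809 1.5815481841316426
Y1 [ 0.6008 -0.0715] -0.061470217672059686 2.362072538086832
1 1 [0.6082 0.0246]
1 0 [ 0.5998 -0.071 ]
1 -1 [ 0.5914 -0.1666]
-1 1 [0.4887 0.0351]
-1 0 [ 0.4803 -0.0605]
-1 -1 [ 0.4719 -0.1561]
guard [ 0.4887 -0.3549] -0.8877640491846904 
 [[-0.0428 -0.929 ]
 [ 0.7051  0.3732]
 [ 0.2676  1.5115]
 [-0.9299 -0.9557]]
tab [[ 0.4613 -0.3196  0.085 ]
 [ 0.4307 -0.2849  0.085 ]]
byst [[ 0.7321 -0.2017  0.087 ]
 [ 0.7605 -0.0765  0.05  ]] [[0.7514 0.0778 0.01  ]
 [0.745  0.0735 0.14  ]]
```

Call:
send_rows(increments=[[3.1,3.4,0,0,0,0.13,0],[3.1,3.4,0,0,0,0.13,0],[3.1,3.4,0,0,0,0.13,0],[3.1,3.4,0,0,0,0.13,0],[3.1,3.4,0,0,0,0.13,0],[3.1,3.4,0,0,0,0.13,0],[3.1,3.4,0,0,0,0.13,0],[3.1,3.4,0,0,0,0.13,0]], squeeze=20)

```text
time: 0.9
tool_pos: [0.3715, -0.2368, 0.2266]
tcp_rot: [-0.0, 0.99, -0.144, -0.0]
wrist_force: [0.4, -1.3, 0.7]
width: 0.0918
```

Call:
send_rows(increments=[[3.1,3.4,0,0,0,0.13,0],[3.1,3.4,0,0,0,0.13,0],[3.1,3.4,0,0,0,0.13,0],[3.1,3.4,0,0,0,0.13,0],[-1.7,4,0,0,0,0,0],[-1.7,4,0,0,0,0,0],[-1.7,4,0,0,0,0,0],[0,0,0,0,0,0,0]])

```text
time: 1.7
tool_pos: [0.4412, 0.0214, 0.2264]
tcp_rot: [-0.001, 0.993, 0.115, -0.001]
wrist_force: [0.1, -0.1, 0.2]
width: 0.092
```

```bash
cat > st.py <<'E'
from h import *
def st():
    s=readout.observe();w,x,y,z=s['tcp_rot']
    from scipy.spatial.transform import Rotation as Ro
    R=Ro.from_quat([x,y,z,w]).as_matrix()
    print('t%.2f'%s['time'],s['tool_pos'].round(4),'yaw %.3f'%np.arctan2(R[1,0],R[0,0]),'z',R[:,2].round(3),'w %.4f'%s['width'],s['wrist_force'].round(1),s['qpos'].round(2))
if __name__=='__main__': st()
E
python3 st.py; python3 -c "
from h import *
print(snap('wrist','w1')[1]['fovy']);snap('top','top1')"
```

```text
t1.70 [0.4412 0.0214 0.2264] yaw 0.230 z [-0.002  0.002 -1.   ] w 0.0920 [ 0.1 -0.1  0.2] [-0.13  0.19  1.73  0.    1.22 -0.36]
58.39264430288406
```

View pics/w1.png

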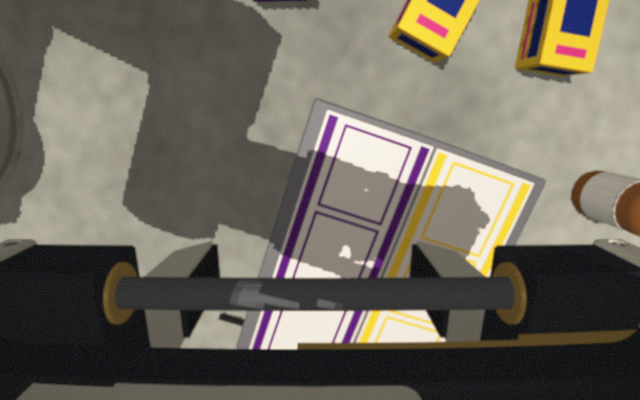

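Wrist view: P0's outline corners are at about (346,125), (410,152), (381,222) and (320,185), and the yellow cartons are at the upper right. I'll check these against the top-camera fit.

```bash
python3 -c "
from h import *
i=eyes.camera_info('wrist')
p=pos(i,[(346,125),(411,152),(381,224),(319,186)],.014);print(p.round(4),p.mean(0).round(4))
"
```

```text
[[ 0.4624  0.0802  0.014 ]
 [ 0.5348  0.0691  0.014 ]
 [ 0.5256 -0.0133  0.014 ]
 [ 0.4502  0.0126  0.014 ]] [0.4932 0.0372 0.014 ]
```

Call:
send_rows(increments=[[-1.6,3.9,0,0,0,0,0],[-1.6,3.9,0,0,0,0,0],[-1.7,3.9,-2,0,0,0,0],[-1.7,3.9,-2,0,0,0,0],[-1.6,3.9,-3,0,0,0,0],[0,0,-3,0,0,0,0],[0,0,0,0,0,0,0]])

```text
time: 2.5
tool_pos: [0.3603, 0.2105, 0.1249]
tcp_rot: [0.001, 0.994, 0.113, -0.003]
wrist_force: [0.2, -0.8, 0.1]
width: 0.0917
```

```bash
python3 st.py; python3 -c "
from h import *
snap('top','top2');snap('wrist','w2')
im=cv2.imread('pics/top2.png');cv2.imwrite('pics/m.png',cv2.resize(im[120:300,150:400],None,fx=3,fy=3,interpolation=cv2.INTER_CUBIC))"
```

```text
t2.50 [0.3603 0.2105 0.1249] yaw 0.226 z [-0.006 -0.003 -1.   ] w 0.0917 [ 0.2 -0.8  0.1] [ 0.34  0.28  1.94 -0.    0.93  0.12]
```

View pics/w2.png

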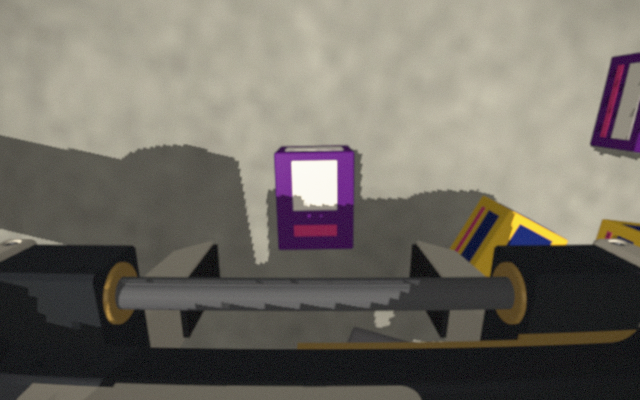

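Wrist: PB's top face is at (276,153), (353,153), (353,248) and (278,248), square to the jaws. I'll compute its position and the other cartons' visible corners.

```bash
python3 -c "
from fit import *
i=eyes.camera_info('wrist')
# order far-left.. carton frame: +x right, +y up in image: (+x+y),(+x-y),(-x-y),(-x+y)
p=pos(i,[(353,152),(353,248),(278,248),(276,152)],.046);f=rectfit(p,.054,.07);print(f[0],f[1],f[2]*1e3)
"; python3 st.py
```

```text
[0.36163901 0.21979109] 0.230745646381315 [[-1.43995002 -0.90688575]
 [ 0.03376147  0.55737666]
 [ 0.23585982  0.91506892]
 [ 1.17032872 -0.56555984]]
t2.60 [0.3631 0.2105 0.128 ] yaw 0.224 z [-0. -0. -1.] w 0.0916 [-0.6  0.1  0.5] [ 0.34  0.27  1.94 -0.    0.93  0.12]
```

Call:
send_rows(increments=[[-0.1,0.7,-3,0,0,0,0],[0,0,-3,0,0,0,0],[0,0,-3,0,0,0,0],[0,0,-2.3,0,0,0,0],[0,0,0,0,0,0,0],[0,0,0,0,0,0,0]])

```text
time: 3.2
tool_pos: [0.3629, 0.2178, 0.0159]
tcp_rot: [-0.0, 0.994, 0.111, 0.001]
wrist_force: [0.3, -0.0, 0.5]
width: 0.0917
```

Call:
send_rows(increments=[[0,0,0,0,0,0,1],[0,0,0,0,0,0,1],[0,0,0,0,0,0,1],[0,0,0,0,0,0,1],[0,0,0,0,0,0,1],[0,0,0,0,0,0,1],[0,0,0,0,0,0,1]])

```text
time: 3.9
tool_pos: [0.361, 0.2182, 0.0149]
tcp_rot: [0.0, 0.994, 0.112, -0.0]
wrist_force: [-1.5, -0.7, 4.5]
width: 0.0537
```

```bash
python3 st.py
```

```text
t3.90 [0.361  0.2182 0.0149] yaw 0.225 z [-0. -0. -1.] w 0.0537 [-1.5 -0.7  4.5] [0.36 0.48 2.05 0.   0.61 0.14]
```

Call:
send_rows(increments=[[0,0,2,0,0,0,1],[0,0,4,0,0,0,1],[0,0,4,0,0,0,1],[1.5,-3.5,1,0,0,-0.04,1],[1.5,-3.5,0,0,0,-0.04,1],[1.5,-3.5,0,0,0,-0.04,1],[1.5,-3.5,0,0,0,-0.04,1],[1.5,-3.5,0,0,0,-0.04,1]])

```text
time: 4.7
tool_pos: [0.4363, 0.0418, 0.1245]
tcp_rot: [-0.0, 1.0, 0.012, -0.0]
wrist_force: [0.3, 0.6, -2.3]
width: 0.0539
```

Call:
send_rows(increments=[[1.5,-3.5,0,0,0,-0.04,1],[1.5,-3.5,0,0,0,-0.04,1],[1.5,-3.5,0,0,0,-0.03,1],[0,0,0,0,0,0,1],[0,0,0,0,0,0,1]])

```text
time: 5.2
tool_pos: [0.4807, -0.0622, 0.124]
tcp_rot: [-0.0, 0.999, -0.043, -0.001]
wrist_force: [-0.9, -0.7, -2.0]
width: 0.054
```

```bash
python3 st.py; python3 -c "
from h import *
im,i=snap('wrist','w3')
import pickle;pickle.dump({k:np.array(v) for k,v in i.items()},open('w3.pkl','wb'))"; python3 st.py
```

```text
t5.20 [ 0.4807 -0.0622  0.124 ] yaw -0.087 z [-0.002  0.001 -1.   ] w 0.0540 [-0.9 -0.7 -2. ] [-0.29  0.38  1.78  0.    0.98 -0.2 ]
t5.25 [ 0.4804 -0.0614  0.1241] yaw -0.085 z [-0.002  0.001 -1.   ] w 0.0536 [ 0.2  0.4 -1.3] [-0.29  0.38  1.78  0.    0.98 -0.2 ]
```

View pics/w3.png

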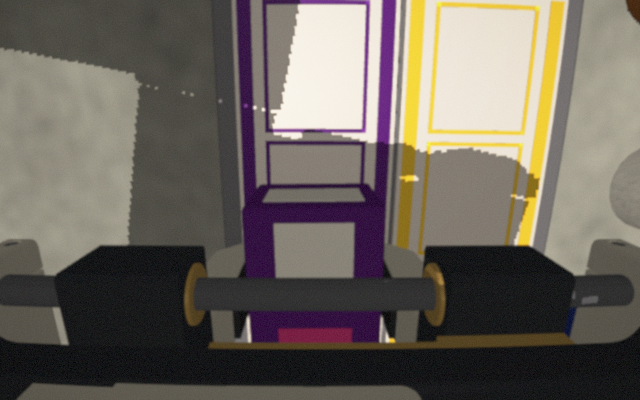

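Wrist, hovering over P1: P0's outline corners are at (367,2), (366,132), (266,132) and (264,2). Y0's are at (538,8), (523,133), (430,131) and (438,3).

```bash
python3 -c "
from fit import *;import pickle
i=pickle.load(open('w3.pkl','rb'))
for q in ([(367,2),(366,132),(266,132),(264,2)],[(538,8),(523,133),(430,131),(438,3)]):
    f=rectfit(pos(i,q,.014),.070,.086);print(f[0],f[1],f[2].round(4).tolist())
# P1 +y outline edge, held carton far bottom edge (z of carton bottom .11)
print(pos(i,[(265,142),(366,142)],.014))
print('carton top far edge',pos(i,[(263,187),(372,187)],.110),'near',pos(i,[(245,205),(385,205)],.156))
"
```

```text
[0.49022383 0.03673382] -0.08331905701418688 [[0.0001, 0.0009], [0.0019, -0.0012], [-0.0017, -0.001], [-0.0003, 0.0012]]
[0.60987181 0.02666549] -0.08974550889275065 [[0.0008, 0.0004], [0.0008, -0.0008], [-0.0004, -0.0004], [-0.0011, 0.0008]]
[[ 0.44837089 -0.01119584  0.014     ]
 [ 0.52293119 -0.01763217  0.014     ]]
carton top far edge [[ 0.45862446 -0.02585003  0.11      ]
 [ 0.51188997 -0.03044161  0.11      ]] near [[ 0.45885357 -0.02279816  0.156     ]
 [ 0.50966276 -0.02717831  0.156     ]]
```

Call:
send_rows(increments=[[0.1,0.2,-3,0,0,0,1],[0,0,-3,0,0,0,1],[0,0,-2.5,0,0,0,1],[0,0,-0.5,0,0,0,1],[0,0,-0.4,0,0,0,1],[0,0,0,0,0,0,1],[0,0,0,0,0,0,0],[0,0,0,0,0,0,0]])

```text
time: 6.05
tool_pos: [0.4831, -0.06, 0.0319]
tcp_rot: [0.0, 0.999, -0.042, 0.001]
wrist_force: [0.2, 0.5, -0.5]
width: 0.0658
```

Call:
send_rows(increments=[[0,0,0,0,0,0,0],[0,0,0,0,0,0,0],[0,0,0,0,0,0,0],[0,0,0,0,0,0,0],[0,0,2,0,0,0,0],[0,0,4,0,0,0,0],[0,0,4,0,0,0,0]])

```text
time: 6.75
tool_pos: [0.4816, -0.0597, 0.1314]
tcp_rot: [-0.0, 0.999, -0.043, -0.001]
wrist_force: [0.3, -1.0, 0.4]
width: 0.0917
```

```bash
python3 st.py; python3 -c "
from h import *
snap('top','top3')
im=cv2.imread('pics/top3.png');cv2.imwrite('pics/m3.png',cv2.resize(im[130:290,160:400],None,fx=3.3,fy=3.3,interpolation=cv2.INTER_CUBIC))"
```

```text
t6.75 [ 0.4816 -0.0597  0.1314] yaw -0.085 z [-0.002  0.001 -1.   ] w 0.0917 [ 0.3 -1.   0.4] [-0.28  0.38  1.77  0.    1.   -0.2 ]
```

View pics/m3.png

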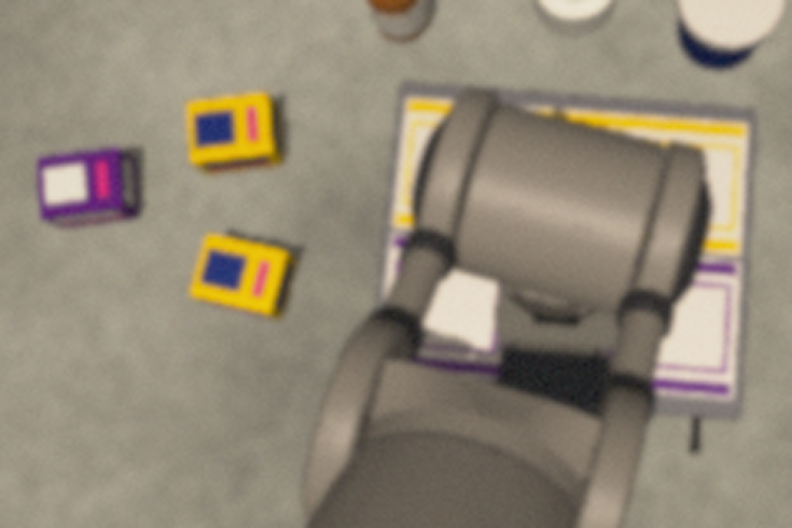

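Call:
send_rows(increments=[[0.4,3.7,0,0,0,-0.02,0],[0.4,3.7,0,0,0,-0.02,0],[0.4,3.7,0,0,0,-0.02,0],[0.5,3.8,0,0,0,-0.02,0],[0.5,3.8,0,0,0,-0.02,0],[0.5,3.7,0,0,0,-0.02,0],[0.4,3.7,0,0,0,-0.03,0],[0,0,0,0,0,0,0]])

```text
time: 7.6
tool_pos: [0.5132, 0.205, 0.1304]
tcp_rot: [-0.001, 0.993, -0.116, 0.0]
wrist_force: [0.4, 0.1, -0.2]
width: 0.0919
```

```bash
python3 st.py; python3 -c "
from h import *
a=cv2.imread('pics/top0.png').astype(int);b=cv2.imread('pics/top1.png').astype(int)
b=snap('top','top4')[0][:,:,::-1].astype(int)
for n,(u,v) in dict(PA=(187,186),YA=(231,169),YB=(233,213)).items(): print(n,abs(a-b)[v-18:v+18,u-22:u+22].mean())
snap('wrist','w4')"
```

```text
t7.60 [0.5132 0.205  0.1304] yaw -0.232 z [ 0.001  0.001 -1.   ] w 0.0919 [ 0.4  0.1 -0.2] [0.24 0.48 1.58 0.   1.07 0.47]
PA 43.76094276094276
YA 59.58543771043771
YB 50.47790404040404
```

View pics/w4.png

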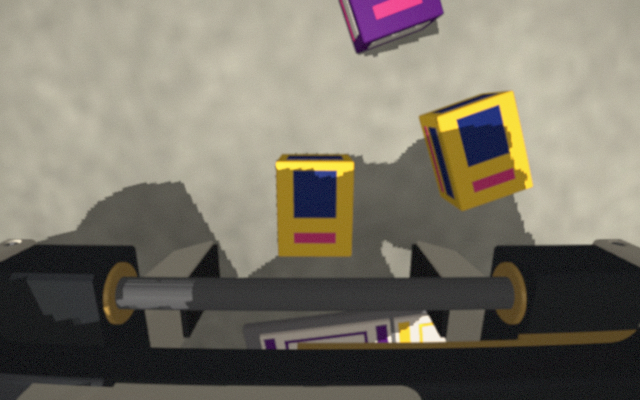

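Wrist: YB's top face is at (353,160), (352,256), (278,256) and (277,160), square to the jaws. YA's top face is at (513,92), (531,187), (463,209) and (432,118).

```bash
python3 st.py; python3 -c "
from fit import *
i=eyes.camera_info('wrist')
for q in ([(353,160),(352,256),(278,256),(277,160)],[(513,91),(531,187),(463,209),(433,117)]):
    f=rectfit(pos(i,q,.046),.054,.070);print(f[0],f[1],f[2].round(4).tolist())"
```

```text
t7.70 [0.5128 0.2016 0.1303] yaw -0.233 z [-0.001 -0.001 -1.   ] w 0.0916 [-0.2 -0.7  0.2] [ 0.24  0.48  1.59 -0.    1.07  0.47]
[0.51396393 0.20443037] -0.23204195486270018 [[-0.0013, -0.0], [-0.0, -0.0], [0.0, 0.0], [0.0013, 0.0]]
[0.63675756 0.21707358] 0.11722679999952594 [[0.0002, -0.0015], [-0.0013, 0.0002], [0.0024, 0.0014], [-0.0012, -0.0]]
```

Call:
send_rows(increments=[[0.1,0.2,-3,0,0,0,0],[0,0,-3,0,0,0,0],[0,0,-3,0,0,0,0],[0,0,-2.5,0,0,0,0],[0,0,0,0,0,0,0],[0,0,0,0,0,0,1],[0,0,0,0,0,0,1],[0,0,0,0,0,0,1]])

```text
time: 8.5
tool_pos: [0.5152, 0.2032, 0.0173]
tcp_rot: [-0.0, 0.993, -0.117, 0.001]
wrist_force: [-0.7, 0.5, 0.0]
width: 0.0722
```

Call:
send_rows(increments=[[0,0,0,0,0,0,1],[0,0,0,0,0,0,1],[0,0,0,0,0,0,1],[0,0,0,0,0,0,1],[0,0,0,0,0,0,1]])

```text
time: 9.0
tool_pos: [0.5142, 0.2033, 0.0163]
tcp_rot: [-0.0, 0.993, -0.117, 0.0]
wrist_force: [-1.4, -0.0, 5.8]
width: 0.0539
```

```bash
python3 st.py
```

```text
t9.00 [0.5142 0.2033 0.0163] yaw -0.235 z [ 0.  0. -1.] w 0.0539 [-1.4 -0.   5.8] [ 0.24  0.64  1.68 -0.    0.82  0.47]
```

Call:
send_rows(increments=[[0,0,2,0,0,0,1],[0,0,4,0,0,0,1],[0,0,4,0,0,0,1],[1.2,-3.9,1,0,0,0.02,1],[1.2,-3.9,0,0,0,0.02,1],[1.2,-3.9,0,0,0,0.02,1],[1.3,-3.9,0,0,0,0.02,1],[1.3,-3.9,0,0,0,0.02,1]])

```text
time: 9.8
tool_pos: [0.5761, 0.0067, 0.1252]
tcp_rot: [-0.0, 0.998, -0.067, -0.0]
wrist_force: [0.9, -0.2, -2.2]
width: 0.0537
```

Call:
send_rows(increments=[[1.2,-3.9,0,0,0,0.02,1],[1.2,-3.9,0,0,0,0.03,1],[0.1,-0.1,0,0,0,0,1],[0,0,0,0,0,0,1]])

```text
time: 10.2
tool_pos: [0.6008, -0.0717, 0.1247]
tcp_rot: [-0.0, 0.999, -0.044, -0.001]
wrist_force: [0.4, -0.4, -2.5]
width: 0.0536
```

```bash
python3 st.py
```

```text
t10.20 [ 0.6008 -0.0717  0.1247] yaw -0.087 z [-0.002  0.001 -1.   ] w 0.0536 [ 0.4 -0.4 -2.5] [-0.25  0.58  1.43  0.    1.13 -0.16]
```

Call:
send_rows(increments=[[0,0,-3,0,0,0,1],[0,0,-3,0,0,0,1],[0,0,-2.5,0,0,0,1],[0,0,-0.5,0,0,0,1],[0,0,-0.4,0,0,0,1],[0,0,0,0,0,0,1],[0,0,0,0,0,0,1],[0,0,0,0,0,0,0]])

```text
time: 11.0
tool_pos: [0.6022, -0.0709, 0.0333]
tcp_rot: [0.0, 0.999, -0.042, 0.001]
wrist_force: [0.2, -0.2, -1.0]
width: 0.0582
```

Call:
send_rows(increments=[[0,0,0,0,0,0,0],[0,0,0,0,0,0,0],[0,0,0,0,0,0,0],[0,0,0,0,0,0,0],[0,0,0,0,0,0,0],[0,0,2,0,0,0,0],[0,0,4,0,0,0,0],[0,0,4,0,0,0,0]])

```text
time: 11.8
tool_pos: [0.6006, -0.0707, 0.1322]
tcp_rot: [-0.0, 0.999, -0.043, -0.001]
wrist_force: [0.3, -0.1, -0.3]
width: 0.092
```

```bash
python3 st.py
```

```text
t11.80 [ 0.6006 -0.0707  0.1322] yaw -0.085 z [-0.002  0.001 -1.   ] w 0.0920 [ 0.3 -0.1 -0.3] [-0.24  0.57  1.42  0.    1.15 -0.16]
```

Call:
send_rows(increments=[[0.5,3.6,0,0,0,0.03,0],[0.4,3.6,0,0,0,0.03,0],[0.5,3.5,0,0,0,0.03,0],[0.4,3.6,0,0,0,0.03,0],[0.5,3.6,0,0,0,0.02,0],[0.5,3.5,0,0,0,0.02,0],[0.4,3.6,0,0,0,0.02,0],[0.5,3.6,0,0,0,0.02,0]])

```text
time: 12.6
tool_pos: [0.6381, 0.2167, 0.1317]
tcp_rot: [0.0, 0.998, 0.058, -0.0]
wrist_force: [0.4, 1.3, -0.3]
width: 0.0915
```

Call:
send_rows(increments=[[0,0,0,0,0,0,0],[0,0,0,0,0,0,0]])

```text
time: 12.8
tool_pos: [0.6378, 0.2159, 0.1313]
tcp_rot: [0.0, 0.998, 0.058, -0.0]
wrist_force: [-0.2, -0.1, -0.7]
width: 0.092
```

```bash
python3 st.py; python3 -c "
from h import *
im,i=snap('wrist','w5')
import pickle;pickle.dump({k:np.array(v) for k,v in i.items()},open('w5.pkl','wb'))"
```

```text
t12.80 [0.6378 0.2159 0.1313] yaw 0.117 z [-0.001 -0.    -1.   ] w 0.0920 [-0.2 -0.1 -0.7] [ 0.21  0.69  1.2  -0.    1.25  0.1 ]
```

View pics/w5.png

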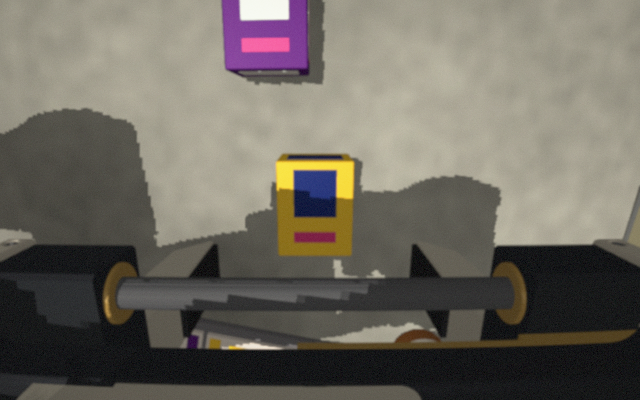

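Wrist: YA's top face is at (278,160)–(353,256), square to the jaws, with the same image offset as YB had. PA's near edge runs from (226,70) to (308,68).

Call:
send_rows(increments=[[0,0.2,-3,0,0,0,0],[0,0,-3,0,0,0,0],[0,0,-3,0,0,0,0],[0,0,-2.6,0,0,0,0],[0,0,0,0,0,0,0],[0,0,0,0,0,0,1],[0,0,0,0,0,0,1],[0,0,0,0,0,0,1]])

```text
time: 13.65
tool_pos: [0.6394, 0.2172, 0.0178]
tcp_rot: [-0.0, 0.998, 0.057, 0.002]
wrist_force: [-0.3, 0.7, -0.3]
width: 0.0723
```

Call:
send_rows(increments=[[0,0,0,0,0,0,1],[0,0,0,0,0,0,1],[0,0,0,0,0,0,1],[0,0,0,0,0,0,1],[0,0,0,0,0,0,1]])

```text
time: 14.15
tool_pos: [0.6384, 0.2173, 0.0164]
tcp_rot: [-0.0, 0.998, 0.057, 0.0]
wrist_force: [-1.2, -0.9, 5.7]
width: 0.054
```

```bash
python3 st.py;  python3 -c "
from fit import *;import pickle
i=pickle.load(open('w5.pkl','rb'))
f=rectfit(pos(i,[(353,160),(352,256),(278,256),(277,160)],.046),.054,.070);print(f)
print(pos(i,[(226,69),(308,68)],.046))"
```

```text
t14.15 [0.6384 0.2173 0.0164] yaw 0.115 z [ 0.001  0.    -1.   ] w 0.0540 [-1.2 -0.9  5.7] [ 0.21  0.82  1.3  -0.    1.03  0.1 ]
(array([0.63813997, 0.21864124]), np.float64(0.11737525602676303), array([[-1.15411081e-03,  1.50036677e-04],
       [ 9.20363373e-05, -1.65971386e-04],
       [-7.97438480e-05, -1.48506363e-04],
       [ 1.14181833e-03,  1.64441072e-04]]))
[[0.57014758 0.30546525 0.046     ]
 [0.62260423 0.3119212  0.046     ]]
```

Call:
send_rows(increments=[[0,0,2,0,0,0,1],[0,0,4,0,0,0,1],[0,0,4,0,0,0,1],[-0.5,-3.2,1,0,0,-0.03,1],[-0.5,-3.2,0,0,0,-0.03,1],[-0.5,-3.2,0,0,0,-0.03,1],[-0.5,-3.2,0,0,0,-0.03,1],[-0.5,-3.2,0,0,0,-0.04,1]])

```text
time: 14.95
tool_pos: [0.6125, 0.0561, 0.125]
tcp_rot: [0.0, 1.0, -0.023, -0.001]
wrist_force: [-0.4, 0.6, -1.8]
width: 0.0542
```

Call:
send_rows(increments=[[-0.4,-3.2,0,0,0,-0.04,1],[0,0,0,0,0,0,1],[0,0,0,0,0,0,1]])

```text
time: 15.25
tool_pos: [0.609, 0.0247, 0.1252]
tcp_rot: [-0.0, 0.999, -0.043, -0.0]
wrist_force: [-0.1, 0.3, -2.2]
width: 0.0542
```

```bash
python3 st.py
```

```text
t15.25 [0.609  0.0247 0.1252] yaw -0.086 z [-0.001  0.    -1.   ] w 0.0542 [-0.1  0.3 -2.2] [-0.09  0.59  1.42  0.    1.14  0.  ]
```

Call:
send_rows(increments=[[0,0,-3,0,0,0,1],[0,0,-3,0,0,0,1],[0,0,-2.5,0,0,0,1],[0,0,-0.5,0,0,0,1],[0,0,-0.5,0,0,0,1],[0,0,0,0,0,0,1],[0,0,0,0,0,0,1],[0,0,0,0,0,0,0]])

```text
time: 16.05
tool_pos: [0.6101, 0.0252, 0.0321]
tcp_rot: [0.0, 0.999, -0.042, 0.001]
wrist_force: [0.5, 0.1, -0.5]
width: 0.058
```

Call:
send_rows(increments=[[0,0,0,0,0,0,0],[0,0,0,0,0,0,0],[0,0,0,0,0,0,0],[0,0,0,0,0,0,0],[0,0,0,0,0,0,0],[0,0,2,0,0,0,0],[0,0,4,0,0,0,0],[0,0,4,0,0,0,0]])

```text
time: 16.85
tool_pos: [0.6086, 0.0252, 0.1312]
tcp_rot: [-0.0, 0.999, -0.043, -0.001]
wrist_force: [-0.2, 0.3, 0.6]
width: 0.0915
```

```bash
python3 st.py
```

```text
t16.85 [0.6086 0.0252 0.1312] yaw -0.085 z [-0.002  0.    -1.   ] w 0.0915 [-0.2  0.3  0.6] [-0.08  0.58  1.41  0.    1.15  0.  ]
```

Call:
send_rows(increments=[[-0.2,3.5,0,0,0,0.02,0],[-0.2,3.5,0,0,0,0.02,0],[-0.2,3.5,0,0,0,0.02,0],[-0.2,3.5,0,0,0,0.02,0],[-0.2,3.5,0,0,0,0.02,0],[-0.2,3.5,0,0,0,0.02,0],[-0.2,3.5,0,0,0,0.02,0],[-0.2,3.5,0,0,0,0.02,0]])

```text
time: 17.65
tool_pos: [0.5929, 0.3066, 0.1307]
tcp_rot: [0.0, 0.999, 0.038, -0.0]
wrist_force: [0.6, -0.9, 0.9]
width: 0.0919
```

Call:
send_rows(increments=[[-0.1,3.7,0,0,0,0.03,0],[0,0,0,0,0,0,0],[0,0,0,0,0,0,0]])

```text
time: 17.95
tool_pos: [0.5917, 0.3428, 0.1303]
tcp_rot: [0.0, 0.999, 0.053, -0.0]
wrist_force: [0.5, -1.3, 0.4]
width: 0.092
```

```bash
python3 st.py; python3 -c "
from h import *
im,i=snap('wrist','w6')
import pickle;pickle.dump({k:np.array(v) for k,v in i.items()},open('w6.pkl','wb'))"
```

```text
t17.95 [0.5917 0.3428 0.1303] yaw 0.107 z [-0.    -0.001 -1.   ] w 0.0920 [ 0.5 -1.3  0.4] [ 0.41  0.71  1.16 -0.    1.27  0.31]
```

View pics/w6.png

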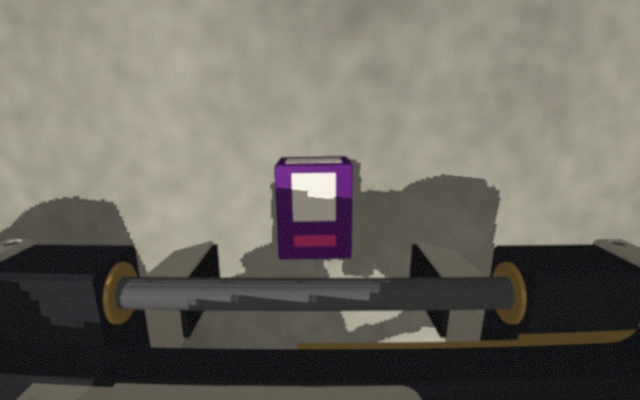

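PA's top face is at (276,163)–(351,259), centred and square.

Call:
send_rows(increments=[[-0.1,0,-3,0,0,0,0],[0,0,-3,0,0,0,0],[0,0,-3,0,0,0,0],[0,0,-2.6,0,0,0,0],[0,0,0,0,0,0,0],[0,0,0,0,0,0,1],[0,0,0,0,0,0,1],[0,0,0,0,0,0,1]])

```text
time: 18.8
tool_pos: [0.5924, 0.3424, 0.0168]
tcp_rot: [-0.001, 0.999, 0.052, 0.002]
wrist_force: [-0.7, 1.3, -0.1]
width: 0.0722
```

Call:
send_rows(increments=[[0,0,0,0,0,0,1],[0,0,0,0,0,0,1],[0,0,0,0,0,0,1],[0,0,0,0,0,0,1],[0,0,0,0,0,0,1]])

```text
time: 19.3
tool_pos: [0.5914, 0.3424, 0.0155]
tcp_rot: [-0.0, 0.999, 0.053, 0.0]
wrist_force: [-0.9, -0.4, 5.3]
width: 0.054
```

```bash
python3 st.py
```

```text
t19.30 [0.5914 0.3424 0.0155] yaw 0.105 z [ 0.001  0.    -1.   ] w 0.0540 [-0.9 -0.4  5.3] [ 0.41  0.83  1.27 -0.    1.04  0.31]
```

Call:
send_rows(increments=[[0,0,2,0,0,0,1],[0,0,4,0,0,0,1],[0,0,4,0,0,0,1],[-1.3,-3.9,1,0,0,-0.02,1],[-1.3,-3.9,0,0,0,-0.02,1],[-1.3,-3.9,0,0,0,-0.02,1],[-1.2,-3.8,0,0,0,-0.03,1],[-1.2,-3.8,0,0,0,-0.03,1]])

```text
time: 20.1
tool_pos: [0.527, 0.1478, 0.1242]
tcp_rot: [0.0, 1.0, -0.008, -0.001]
wrist_force: [0.5, -0.6, -1.8]
width: 0.0537
```

Call:
send_rows(increments=[[-1.3,-3.8,0,0,0,-0.02,1],[-1.3,-3.8,0,0,0,-0.03,1],[-1.2,-3.8,0,0,0,-0.02,1],[0,0,0,0,0,0,1],[0,0,0,0,0,0,1]])

```text
time: 20.6
tool_pos: [0.49, 0.0345, 0.1245]
tcp_rot: [-0.0, 0.999, -0.044, -0.0]
wrist_force: [-0.4, 0.4, -2.5]
width: 0.0537
```

```bash
python3 st.py
```

```text
t20.60 [0.49   0.0345 0.1245] yaw -0.087 z [-0.  0. -1.] w 0.0537 [-0.4  0.4 -2.5] [-0.09  0.39  1.76  0.    0.99  0.  ]
```

Call:
send_rows(increments=[[0,0.1,-3,0,0,0,1],[0,0,-3,0,0,0,1],[0,0,-2.5,0,0,0,1],[0,0,-0.5,0,0,0,1],[0,0,-0.5,0,0,0,1],[0,0,0,0,0,0,1],[0,0,0,0,0,0,1],[0,0,0,0,0,0,0]])

```text
time: 21.4
tool_pos: [0.4911, 0.0362, 0.0308]
tcp_rot: [0.0, 0.999, -0.042, 0.001]
wrist_force: [0.1, -0.8, -0.6]
width: 0.0582
```

Call:
send_rows(increments=[[0,0,0,0,0,0,0],[0,0,0,0,0,0,0],[0,0,0,0,0,0,0],[0,0,0,0,0,0,0],[0,0,0,0,0,0,0],[0,0,2,0,0,0,0],[0,0,4,0,0,0,0],[0,0,4,0,0,0,0]])

```text
time: 22.2
tool_pos: [0.4895, 0.0362, 0.1304]
tcp_rot: [-0.0, 0.999, -0.043, -0.001]
wrist_force: [0.8, 0.1, -0.8]
width: 0.0919
```

```bash
python3 st.py
```

```text
t22.20 [0.4895 0.0362 0.1304] yaw -0.085 z [-0.002  0.    -1.   ] w 0.0919 [ 0.8  0.1 -0.8] [-0.08  0.39  1.75  0.    1.    0.  ]
```

Call:
send_rows(increments=[[0,0,4,0,0,0,0],[0,0,3,0,0,0,0],[-0.6,-3.6,0,0,0,0.12,0],[-0.6,-3.6,0,0,0,0.12,0],[-0.6,-3.6,0,0,0,0.12,0],[-0.6,-3.6,0,0,0,0.12,0],[-0.6,-3.6,0,0,0,0.12,0],[-0.6,-3.6,0,0,0,0.12,0]], squeeze=6)

```text
time: 23.0
tool_pos: [0.4537, -0.1812, 0.1998]
tcp_rot: [-0.0, 0.949, 0.315, 0.0]
wrist_force: [0.2, -0.0, 0.6]
width: 0.0917
```

Call:
send_rows(increments=[[-0.6,-3.6,0,0,0,0.05,0],[-0.6,-3.6,0,0,0,0,0],[-0.6,-3.5,0,0,0,0,0],[0,0,0,0,0,0,0],[0,0,0,0,0,0,0]])

```text
time: 23.5
tool_pos: [0.4358, -0.287, 0.1994]
tcp_rot: [-0.001, 0.942, 0.335, -0.0]
wrist_force: [-0.2, 1.0, -0.3]
width: 0.0917
```

```bash
python3 st.py; python3 -c "
from h import *
im,i=snap('wrist','w7')
import pickle;pickle.dump({k:np.array(v) for k,v in i.items()},open('w7.pkl','wb'))
t,_=snap('top','top7')
a=cv2.resize(im[:,:,::-1],None,fx=1,fy=1)[:300];b=cv2.resize(t[140:280,260:460,::-1],(429,300),interpolation=cv2.INTER_CUBIC)
o=np.zeros((600,640,3),np.uint8);o[:300]=a;o[300:,:429]=b;cv2.imwrite('pics/w7c.png',o)"
```

```text
t23.50 [ 0.4358 -0.287   0.1994] yaw 0.683 z [-0.     0.001 -1.   ] w 0.0917 [-0.2  1.  -0.3] [-0.73  0.36  1.58  0.    1.21 -1.41]
```

View pics/w7c.png

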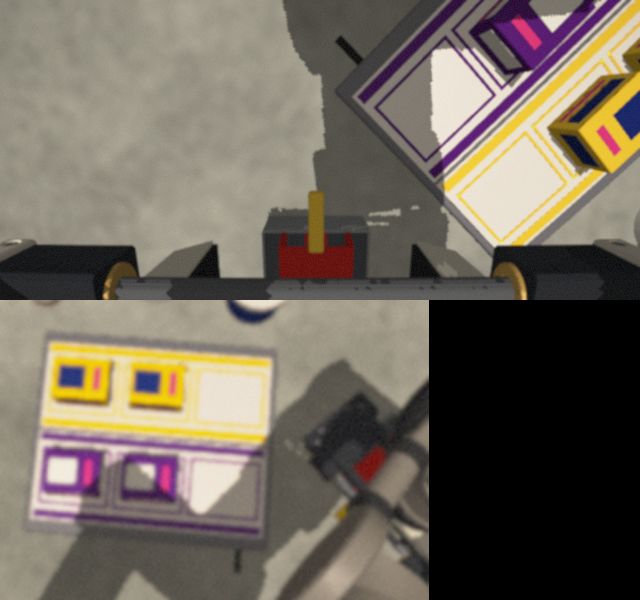

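Top inset: all four cartons sit square inside their own outlines. Wrist: the tab runs vertically from (316,252) to (316,192), so the jaws are aligned with the box. The guard's front corners are near (281,250) and (351,250).

```bash
python3 -c "
from h import *;import pickle
i=pickle.load(open('w7.pkl','rb'))
p=pos(i,[(316,192),(316,252),(281,250),(352,250)],[.09,.088,.088,.088]);print(p.round(4))
h=np.array([.523,-.3937]);d=np.array([-.631,.776]);n=np.array([.776,.631])
for q in p: print(((q[:2]-h)@d).round(4),((q[:2]-h)@n).round(4))
c=np.array([.4358,-.287]);print((c-h)@d,(c-h)@n)"
```

```text
[[ 0.4307 -0.2782  0.09  ]
 [ 0.4624 -0.3169  0.088 ]
 [ 0.4394 -0.3334  0.088 ]
 [ 0.4838 -0.2973  0.088 ]]
0.1479 0.0013
0.0978 0.0014
0.0995 -0.0268
0.0995 0.0305
0.1378224 -0.0003394999999999855
```

Call:
send_rows(increments=[[0.2,0,-4,0,0,0,0],[0,0,-4,0,0,0,0],[0,0,-4,0,0,0,0],[0,0,-1.3,0,0,0,0],[0,0,0,0,0,0,0],[0,0,0,0,0,0,1],[0,0,0,0,0,0,1],[0,0,0,0,0,0,1]], squeeze=6)

```text
time: 24.4
tool_pos: [0.439, -0.2871, 0.0681]
tcp_rot: [0.001, 0.942, 0.336, 0.001]
wrist_force: [0.3, -0.2, -0.2]
width: 0.0722
```

Call:
send_rows(increments=[[0,0,0,0,0,0,1],[0,0,0,0,0,0,1],[0,0,0,0,0,0,1],[0,0,0,0,0,0,1],[0,0,0,0,0,0,1],[0,0,0,0,0,0,1],[0,0,0,0,0,0,1],[0,0,0,0,0,0,1]])

```text
time: 25.2
tool_pos: [0.4375, -0.2873, 0.0667]
tcp_rot: [0.0, 0.942, 0.336, -0.001]
wrist_force: [-3.0, -2.6, 0.0]
width: 0.012
```

```bash
python3 st.py; python3 -c "
import numpy as np
th=np.arange(0,2.11,.15);r=13.8
P=np.c_[np.cos(th)*r*-.631,np.cos(th)*r*.776,np.sin(th)*r]
D=np.diff(np.round(P,1),axis=0).round(1)
for a,b in zip(th[1:],D):print(a.round(2),b.tolist())"
```

```text
t25.20 [ 0.4375 -0.2873  0.0667] yaw 0.686 z [-0.001 -0.001 -1.   ] w 0.0120 [-3.  -2.6  0. ] [-0.73  0.52  1.73 -0.    0.89 -1.41]
0.15 [0.1, -0.1, 2.1]
0.3 [0.3, -0.4, 2.0]
0.45 [0.5, -0.6, 1.9]
0.6 [0.6, -0.8, 1.8]
0.75 [0.8, -1.0, 1.6]
0.9 [1.0, -1.1, 1.4]
1.05 [1.1, -1.4, 1.2]
1.2 [1.1, -1.4, 0.9]
1.35 [1.3, -1.6, 0.6]
1.5 [1.3, -1.5, 0.3]
1.65 [1.3, -1.6, 0.0]
1.8 [1.3, -1.6, -0.4]
1.95 [1.2, -1.6, -0.6]
2.1 [1.2, -1.4, -0.9]
```

Call:
send_rows(increments=[[0.1,-0.1,2.1,0,0,0,1],[0.3,-0.4,2.0,0,0,0,1],[0.5,-0.6,1.9,0,0,0,1],[0.6,-0.8,1.8,0,0,0,1],[0.8,-1.0,1.6,0,0,0,1],[1.0,-1.1,1.4,0,0,0,1],[1.1,-1.4,1.2,0,0,0,1]])

```text
time: 25.9
tool_pos: [0.4816, -0.3413, 0.1872]
tcp_rot: [-0.0, 0.942, 0.336, -0.001]
wrist_force: [-0.8, -2.0, -3.5]
width: 0.0119
```

Call:
send_rows(increments=[[1.1,-1.4,0.9,0,0,0,1],[1.3,-1.6,0.6,0,0,0,1],[1.3,-1.5,0.3,0,0,0,1],[1.3,-1.6,0,0,0,0,1],[1.3,-1.6,-0.4,0,0,0,1],[1.2,-1.6,-0.6,0,0,0,1],[1.2,-1.4,-0.9,0,0,0,1],[0,0,0,0,0,0,1]])

```text
time: 26.7
tool_pos: [0.5699, -0.4493, 0.1838]
tcp_rot: [0.0, 0.942, 0.336, -0.0]
wrist_force: [0.7, -0.8, -0.2]
width: 0.0117
```

```bash
python3 st.py; python3 -c "
from h import *
im,_=snap('side','s8');cv2.imwrite('pics/s8c.png',cv2.resize(im[180:380,200:440,::-1],None,fx=3,fy=3,interpolation=cv2.INTER_CUBIC))"
```

```text
t26.70 [ 0.5699 -0.4493  0.1838] yaw 0.684 z [-0. -0. -1.] w 0.0117 [ 0.7 -0.8 -0.2] [-0.77  0.76  0.92 -0.    1.46 -1.46]
```

View pics/s8c.png

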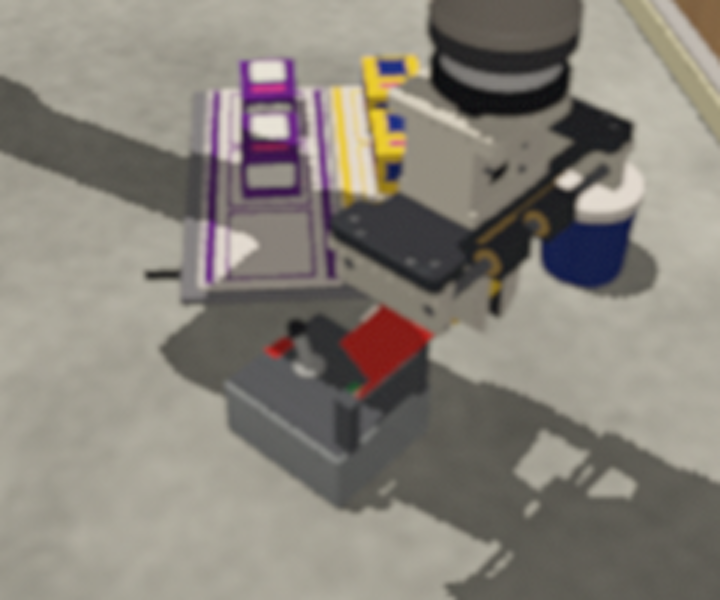

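The guard is up and past upright, with the toggle exposed and leaning forward. I'll release the guard and move in front of the toggle.

Call:
send_rows(increments=[[0,0,0,0,0,0,0.4],[0,0,0,0,0,0,0.4],[0,0,0,0,0,0,0.4],[0,0,0,0,0,0,0.4],[0,0,2,0,0,0,0.4],[0,0,3,0,0,0,0.4],[0,0,2,0,0,0,0.4],[-2.3,2.8,0,0,0,0,1]])

```text
time: 27.55
tool_pos: [0.5488, -0.4234, 0.2585]
tcp_rot: [0.004, 0.942, 0.335, 0.002]
wrist_force: [-0.9, 0.6, 1.2]
width: 0.0507
```

Call:
send_rows(increments=[[-2.3,2.8,0,0,0,0,1],[-2.3,2.8,0,0,0,0,1],[-2.3,2.9,0,0,0,0,1],[-2.4,2.9,0,0,0,0,1],[0,0,-4,0,0,0,1],[0,0,-4,0,0,0,1],[0,0,0,0,0,0,1],[0,0,0,0,0,0,1]])

```text
time: 28.35
tool_pos: [0.4534, -0.3059, 0.1766]
tcp_rot: [-0.0, 0.942, 0.336, 0.0]
wrist_force: [0.5, -0.0, 1.3]
width: 0.0003
```

```bash
python3 st.py; python3 -c "
from h import *
im,_=snap('side','s9');cv2.imwrite('pics/s9c.png',cv2.resize(im[180:380,200:440,::-1],None,fx=3,fy=3,interpolation=cv2.INTER_CUBIC))"
```

```text
t28.35 [ 0.4534 -0.3059  0.1766] yaw 0.685 z [-0.  0. -1.] w 0.0003 [ 0.5 -0.   1.3] [-0.73  0.43  1.54  0.    1.18 -1.42]
```

View pics/s9c.png

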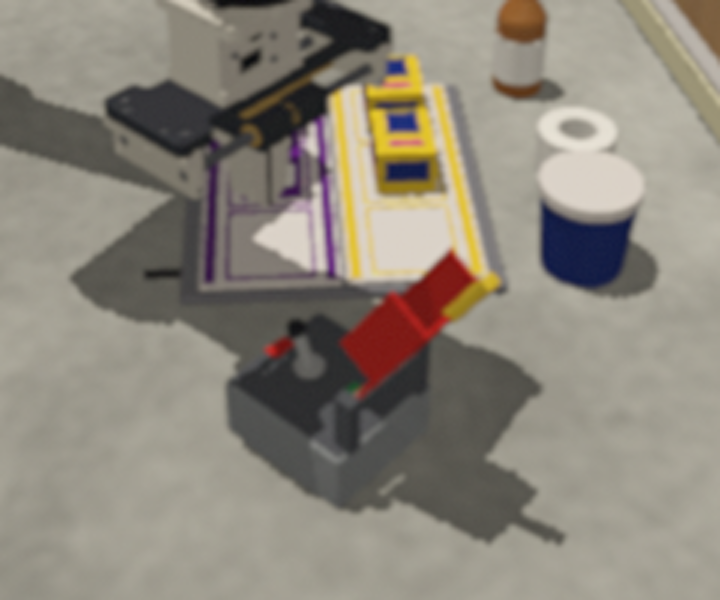

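Call:
send_rows(increments=[[0,0,-4,0,0,0,1],[0,0,-4,0,0,0,1],[0,0,-2.8,0,0,0,1],[0,0,0,0,0,0,1],[0.6,-0.8,0,0,0,0,1],[0.6,-0.8,0,0,0,0,1],[0.6,-0.8,0,0,0,0,1],[0.3,-0.4,0,0,0,0,1]])

```text
time: 29.2
tool_pos: [0.4757, -0.3354, 0.0693]
tcp_rot: [0.001, 0.942, 0.336, 0.001]
wrist_force: [-0.9, 1.5, 2.3]
width: 0.0006
```

```bash
python3 st.py
```

```text
t29.20 [ 0.4757 -0.3354  0.0693] yaw 0.685 z [ 0.003 -0.002 -1.   ] w 0.0006 [-0.9  1.5  2.3] [-0.75  0.61  1.56  0.    0.97 -1.43]
```

Call:
send_rows(increments=[[0.3,-0.4,0,0,0,0,1],[0.2,-0.2,0,0,0,0,1],[0,0,0,0,0,0,1]])

```text
time: 29.5
tool_pos: [0.478, -0.3381, 0.0682]
tcp_rot: [-0.002, 0.942, 0.336, -0.001]
wrist_force: [-6.2, 8.7, 9.2]
width: 0.0005
```

```bash
python3 st.py
```

```text
t29.50 [ 0.478  -0.3381  0.0682] yaw 0.685 z [-0.003  0.004 -1.   ] w 0.0005 [-6.2  8.7  9.2] [-0.75  0.62  1.54  0.    0.99 -1.43]
```

Call:
send_rows(increments=[[-0.6,0.8,0,0,0,0,1],[-1.2,1.6,0,0,0,0,1],[-1.2,1.6,0,0,0,0,1],[0,0,4,0,0,0,1],[0,0,4,0,0,0,1],[0,0,4,0,0,0,1],[0,0,4,0,0,0,1],[0,0,2.5,0,0,0,0.4]])

```text
time: 30.3
tool_pos: [0.4498, -0.3004, 0.2562]
tcp_rot: [0.002, 0.942, 0.336, 0.001]
wrist_force: [-0.3, -0.5, -0.4]
width: 0.005
```

```bash
python3 st.py; python3 -c "
from h import *
im,_=snap('side','s10');cv2.imwrite('pics/s10c.png',cv2.resize(im[230:350,240:400,::-1],None,fx=4,fy=4,interpolation=cv2.INTER_CUBIC))"
```

```text
t30.30 [ 0.4498 -0.3004  0.2562] yaw 0.685 z [ 0.004 -0.003 -1.   ] w 0.0050 [-0.3 -0.5 -0.4] [-0.73  0.35  1.43 -0.    1.36 -1.42]
```

View pics/s10c.png

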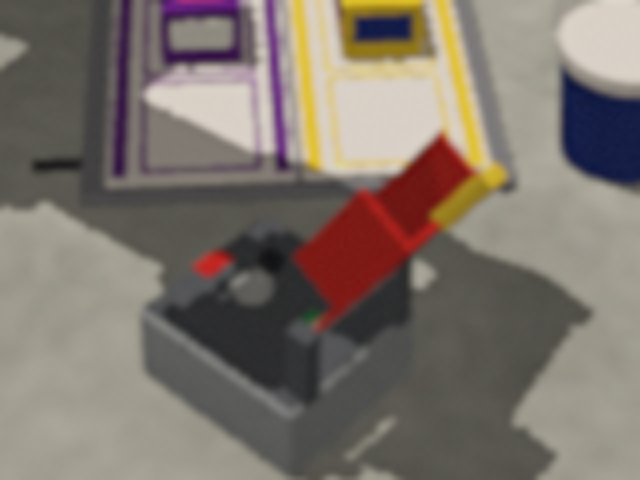

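The toggle ball now shows at (307,295) in the side picture. It had been at about (299,289). I'll compare that with the predicted off and on tip positions.

```bash
python3 -c "
from h import *
i=eyes.camera_info('side')
for a in(-.45,.3,.45):
    X=-.018+.031*np.sin(a);print(a,proj(i,[.4935+X*.631,-.3557-X*.776,.052+.031*np.cos(a)]).round(1))
print((np.array([270,260])+.5)/4-.5+[240,230])"
```

```text
-0.45 [[298.1 288.8]]
0.3 [[305.9 293.2]]
0.45 [[307.4 294.8]]
[307.125 294.625]
```

The toggle is fully on. I'll re-pinch the tab.

Call:
send_rows(increments=[[2,-2.5,0,0,0,0,0.4],[2,-2.5,0,0,0,0,0.4],[2,-2.5,0,0,0,0,0.4],[2,-2.5,0,0,0,0,0.4],[2,-2.4,0,0,0,0,0.4],[2,-2.4,0,0,0,0,0.4],[0,0,0,0,0,0,0.4]])

```text
time: 31.05
tool_pos: [0.5701, -0.4502, 0.2493]
tcp_rot: [-0.001, 0.942, 0.335, -0.001]
wrist_force: [-0.4, 0.4, -1.4]
width: 0.0546
```

Call:
send_rows(increments=[[0,0,-2,0,0,0,0.4],[0,0,-2,0,0,0,0.4],[0,0,-2.7,0,0,0,0.4],[0,0,0,0,0,0,1],[0,0,0,0,0,0,1],[0,0,0,0,0,0,1],[0,0,0,0,0,0,1],[0,0,0,0,0,0,1]], squeeze=6)

```text
time: 31.85
tool_pos: [0.5695, -0.4481, 0.1871]
tcp_rot: [0.001, 0.942, 0.336, 0.0]
wrist_force: [-0.3, 0.1, 0.6]
width: 0.0196
```

```bash
python3 st.py
```

```text
t31.85 [ 0.5695 -0.4481  0.1871] yaw 0.685 z [ 0.002 -0.001 -1.   ] w 0.0196 [-0.3  0.1  0.6] [-0.77  0.76  0.92  0.    1.46 -1.46]
```

Next, finish the closure, then swing back along the reverse arc.

Call:
send_rows(increments=[[0,0,-0.2,0,0,0,1],[0,0,0,0,0,0,1],[0,0,0,0,0,0,1],[0,0,0,0,0,0,1]])

```text
time: 32.25
tool_pos: [0.5693, -0.4485, 0.1845]
tcp_rot: [0.001, 0.942, 0.336, 0.0]
wrist_force: [0.4, -3.7, 3.9]
width: 0.0121
```

Call:
send_rows(increments=[[-1.2,1.4,0.9,0,0,0,1],[-1.2,1.6,0.6,0,0,0,1],[-1.3,1.6,0.4,0,0,0,1],[-1.3,1.6,0,0,0,0,1],[-1.3,1.5,-0.3,0,0,0,1],[-1.3,1.6,-0.6,0,0,0,1],[-1.1,1.4,-0.9,0,0,0,1]])

```text
time: 32.95
tool_pos: [0.481, -0.3404, 0.1849]
tcp_rot: [0.0, 0.942, 0.336, -0.0]
wrist_force: [-3.3, -2.9, 1.4]
width: 0.012
```

```bash
python3 st.py
```

```text
t32.95 [ 0.481  -0.3404  0.1849] yaw 0.685 z [-0.001 -0.001 -1.   ] w 0.0120 [-3.3 -2.9  1.4] [-0.75  0.49  1.4  -0.    1.24 -1.43]
```

Call:
send_rows(increments=[[-1.1,1.4,-1.2,0,0,0,1],[-1.0,1.1,-1.4,0,0,0,1],[-0.8,1.0,-1.6,0,0,0,1],[-0.6,0.8,-1.8,0,0,0,1],[-0.5,0.6,-1.9,0,0,0,1],[-0.3,0.4,-2.0,0,0,0,1],[-0.1,0.1,-2.1,0,0,0,1],[0,0,0,0,0,0,1]])

```text
time: 33.75
tool_pos: [0.436, -0.2853, 0.0622]
tcp_rot: [-0.003, 0.942, 0.336, -0.002]
wrist_force: [-6.0, -1.3, 0.6]
width: 0.0119
```

Call:
send_rows(increments=[[0,0,-0.2,0,0,0,1],[0,0,-0.1,0,0,0,1],[0,0,0,0,0,0,1]])

```text
time: 34.05
tool_pos: [0.4361, -0.2854, 0.0615]
tcp_rot: [-0.003, 0.942, 0.336, -0.002]
wrist_force: [-8.0, 0.3, -1.6]
width: 0.0119
```

```bash
python3 st.py
```

```text
t34.05 [ 0.4361 -0.2854  0.0615] yaw 0.685 z [-0.005  0.004 -1.   ] w 0.0119 [-8.   0.3 -1.6] [-0.73  0.53  1.74 -0.    0.88 -1.41]
```

Call:
send_rows(increments=[[0,0,0,0,0,0,0.4],[0,0,0,0,0,0,0.4],[0,0,0,0,0,0,0.4],[0,0,0,0,0,0,0.4],[0,0,0,0,0,0,0.4],[0,0,3,0,0,0,0.4],[0,0,4,0,0,0,0.4],[0,0,4,0,0,0,1]])

```text
time: 34.85
tool_pos: [0.4379, -0.2865, 0.1728]
tcp_rot: [-0.001, 0.942, 0.336, -0.0]
wrist_force: [0.5, -0.1, 0.1]
width: 0.051
```

Call:
send_rows(increments=[[-2,1,2,0,0,0,1],[-4,2,0,0,0,0,1],[-4,2,0,0,0,0,1],[0,0,0,0,0,0,1],[0,0,0,0,0,0,1]])

```text
time: 35.35
tool_pos: [0.338, -0.2368, 0.1923]
tcp_rot: [0.001, 0.942, 0.336, 0.0]
wrist_force: [0.7, -0.3, 0.1]
width: 0.0118
```

```bash
python3 st.py; python3 -c "
from h import *
im,i=snap('side','s11');t,j=snap('top','top11')
h=np.array([.525,-.3945,.088]);
for th in (0,.1,.2):
    print(th,proj(i,h+.15*np.array([-.631*np.cos(th),.776*np.cos(th),np.sin(th)])).round(1))
o=np.zeros((600,800,3),np.uint8)
o[:,:400]=cv2.resize(im[230:350,240:320,::-1],(400,600),interpolation=cv2.INTER_CUBIC)
o[:300,400:]=cv2.resize(im[140:290,200:400,::-1],(400,300))
o[300:,400:]=cv2.resize(t[140:275,265:445,::-1],(400,300),interpolation=cv2.INTER_CUBIC)
cv2.imwrite('pics/s11c.png',o)"
```

```text
t35.35 [ 0.338  -0.2368  0.1923] yaw 0.684 z [ 0.001 -0.001 -1.   ] w 0.0118 [ 0.7 -0.3  0.1] [-0.8   0.17  1.86  0.    1.11 -1.48]
0 [[275.4 271.4]]
0.1 [[275.4 266.2]]
0.2 [[275.8 261.3]]
```

View pics/s11c.png

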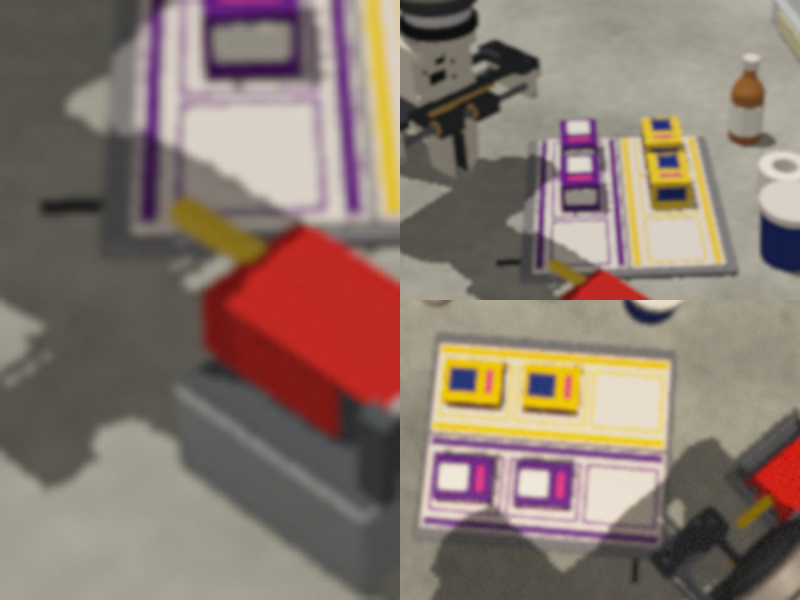

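```bash
python3 -c "
from fit import *;import pickle
for n in('side0','s11'):
    h=cv2.cvtColor(cv2.imread(f'pics/{n}.png')[262:300,265:300],cv2.COLOR_BGR2HSV)
    m=cv2.inRange(h,(18,130,60),(35,255,255));y,x=np.nonzero(m);print(n,x.mean()+265,y.mean()+262,x.min()+265,y.min()+262,y.max()+262,len(x))
    h=cv2.cvtColor(cv2.imread(f'pics/{n}.png')[270:330,270:350],cv2.COLOR_BGR2HSV)
    m=cv2.inRange(h,(0,150,60),(8,255,255))|cv2.inRange(h,(172,150,60),(180,255,255));y,x=np.nonzero(m);print(' red',x.mean()+270,y.mean()+270,y.min()+270,y.max()+270,len(x))
i=pickle.load(open('cams.pkl','rb'))['top']
u=lambda p:(np.array(p)-[400,300]+.5)*.45-.5+[265,140]
for k,q in {'Y0':[(445,360),(505,365),(502,407),(444,402)],'Y1':[(524,366),(581,368),(578,412),(523,408)],'P0':[(432,454),(497,455),(494,502),(433,500)],'P1':[(513,459),(574,461),(573,509),(513,505)]}.items():
    f=rectfit(pos(i,u(q),.06),.054,.07);print(k,f[0]+[.0013,.002],f[1],abs(f[2]).max())"
```

```text
side0 282.2542372881356 274.85593220338984 274 268 281 118
 red 304.2236944660951 294.70226032735775 275 316 1283
s11 282.81904761904764 275.8857142857143 274 270 282 105
 red 304.3949044585987 295.1759554140127 275 316 1256
Y0 [0.60651422 0.0246445 ] -0.07639410213200926 0.0029270172302260852
Y1 [ 0.59927361 -0.06947502] -0.061877540002551835 0.001959202062595415
P0 [0.49125877 0.0357016 ] -0.023967924689394033 0.004316152266951097
P1 [ 0.48372731 -0.05844475] -0.042821245577467255 0.0020360635047286108
```

```bash
python3 -c "
from h import *
print(ticket.finish_job())"
```

```text
the job is handed in; nothing more can be done
None
```

I laid all four cartons on the tray: the two purple ones in purple cells 0 and 1, the two yellow ones in yellow cells 0 and 1. Then I lifted the guard past upright, pushed the toggle to its back stop, lowered the guard, moved the arm clear and handed the job in at about 35 s. `finish_job()` gave no verdict.

**Cartons:** the last top picture puts each within about 3 mm of its cell centre, inside its outline. That rough reading put the cartons' yaw 0.01–0.06 rad off the tray's angle. I put this down to pixel noise, because each was released with the gripper aligned to the tray.

**Toggle:** the side picture put the ball within 0.5 px of where it should be when fully on. It resisted with about 10 N at the stop.

**Guard:** seen from the side, it is back within about 1 px of where it started. One reading disagreed: the gripper ended about 5 mm lower on the tab than when I first pinched it. I put that down to the tab sliding between the pads, since the pictures show the guard down.

**Bystanders:** the tub, paper roll and bottle look undisturbed in the pictures, but I did not measure them again.

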